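# Put the chromatography columns back in their cases

### The job

Put the four blue- and green-labelled columns away: lay each one down gently, flat in the groove of the open case that matches it in both label colour and length. Leave the orange-labelled column, which goes on the instrument next, and the spanner lying where they are.

Things in the scene. Friction and masses are not known exactly. Their poses are not given: they have to be found in the camera images.
- blue_long_column (a point): Long steel column, blue label sleeve and end plugs, 180 mm long along x, lying flat. Round barrel 15 mm thick over the middle 126 mm, at each end a hexagon nut 22 mm across flats, 20 mm long, then a 7 mm plug. The point is its centre, on its axis, 11 mm above what it lies on. About 200 g. Either end may lie either way.
- blue_short_column (a point): Short steel column, blue label sleeve and end plugs, 130 mm long along x, lying flat. Round barrel 15 mm thick over the middle 76 mm, at each end a hexagon nut 22 mm across flats, 20 mm long, then a 7 mm plug. The point is its centre, on its axis, 11 mm above what it lies on. About 150 g. Either end may lie either way.
- green_long_column (a point): Long steel column, green label sleeve and end plugs, 180 mm long along x, lying flat. Round barrel 15 mm thick over the middle 126 mm, at each end a hexagon nut 22 mm across flats, 20 mm long, then a 7 mm plug. The point is its centre, on its axis, 11 mm above what it lies on. About 200 g. Either end may lie either way.
- green_short_column (a point): Short steel column, green label sleeve and end plugs, 130 mm long along x, lying flat. Round barrel 15 mm thick over the middle 76 mm, at each end a hexagon nut 22 mm across flats, 20 mm long, then a 7 mm plug. The point is its centre, on its axis, 11 mm above what it lies on. About 150 g. Either end may lie either way.
- orange_column (a point): Long steel column, orange label sleeve and end plugs, 180 mm long along x, lying flat. Round barrel 15 mm thick over the middle 126 mm, at each end a hexagon nut 22 mm across flats, 20 mm long, then a 7 mm plug. The point is its centre, on its axis, 11 mm above what it lies on. About 200 g. Either end may lie either way. Has no case.
- spanner_mid (a point): Aluminium-grey double open-ended spanner lying flat, 160 mm long along x, 34 mm wide at its heads, 8 mm thick; the point is its middle, 4 mm above the bench. It stays where it lies.
- case_blue_long: Open long case, fixed: white tray, grey floor, blue label on its broad -x end. Groove 200 mm along x, 42 mm along y, floor 6 mm and rim 16 mm above the bench; 240 x 60 mm outside. Both sides are cut away to the floor over the middle 70 mm for the fingers. Origin: below the groove's middle, at bench height. A seated column lies along x, its centre 17 mm above the origin.
- case_blue_short: Open short case, fixed: white tray, grey floor, blue label on its broad -x end. Groove 150 mm along x, 42 mm along y, floor 6 mm and rim 16 mm above the bench; 190 x 60 mm outside. Both sides are cut away to the floor over the middle 70 mm for the fingers. Origin: below the groove's middle, at bench height. A seated column lies along x, its centre 17 mm above the origin.
- case_green_long: Open long case, fixed: white tray, grey floor, green label on its broad -x end. Groove 200 mm along x, 42 mm along y, floor 6 mm and rim 16 mm above the bench; 240 x 60 mm outside. Both sides are cut away to the floor over the middle 70 mm for the fingers. Origin: below the groove's middle, at bench height. A seated column lies along x, its centre 17 mm above the origin.
- case_green_short: Open short case, fixed: white tray, grey floor, green label on its broad -x end. Groove 150 mm along x, 42 mm along y, floor 6 mm and rim 16 mm above the bench; 190 x 60 mm outside. Both sides are cut away to the floor over the middle 70 mm for the fingers. Origin: below the groove's middle, at bench height. A seated column lies along x, its centre 17 mm above the origin.
Not all that is in view belongs to the job. What is shaped like the part that bears blue_long_column but black, pink or red is not meant.

How it is judged (in metres and radians):
At the end, for the whole second after the job is handed in: Each blue or green column lies fully down in the case of its own colour and length (centre within 15 mm of the case's middle and under 20.5 mm high, axis within 0.16 rad of the groove), released and at rest; orange column and spanner within 15 mm of their starts (horizontal distance between blue_long_column and case_blue_long below 0.015 m and z of blue_long_column in the frame of case_blue_long below 0.0205 m and angle between the x axis of blue_long_column and the x axis of case_blue_long, either way round below 0.16 rad and linear speed of each of blue_long_column, blue_short_column, green_long_column, green_short_column below 0.02 m/s and angular speed of each of blue_long_column, blue_short_column, green_long_column, green_short_column below 0.2 rad/s and horizontal distance between blue_short_column and case_blue_short below 0.015 m and z of blue_short_column in the frame of case_blue_short below 0.0205 m and angle between the x axis of blue_short_column and the x axis of case_blue_short, either way round below 0.16 rad and horizontal distance between green_long_column and case_green_long below 0.015 m and z of green_long_column in the frame of case_green_long below 0.0205 m and angle between the x axis of green_long_column and the x axis of case_green_long, either way round below 0.16 rad and horizontal distance between green_short_column and case_green_short below 0.015 m and z of green_short_column in the frame of case_green_short below 0.0205 m and angle between the x axis of green_short_column and the x axis of case_green_short, either way round below 0.16 rad and distance of each of orange_column, spanner_mid from where it was at the start of the episode below 0.015 m); the robot touches nothing.
It fails at once if A column is dropped or thrown into its case instead of being laid down (moving faster than 0.5 m/s at less than 50 mm above the bench over its case) ((horizontal distance between blue_long_column and case_blue_long below 0.06 m and z of blue_long_column in the frame of case_blue_long below 0.05 m and linear speed of blue_long_column above 0.5 m/s) or (horizontal distance between blue_short_column and case_blue_short below 0.06 m and z of blue_short_column in the frame of case_blue_short below 0.05 m and linear speed of blue_short_column above 0.5 m/s) or (horizontal distance between green_long_column and case_green_long below 0.06 m and z of green_long_column in the frame of case_green_long below 0.05 m and linear speed of green_long_column above 0.5 m/s) or (horizontal distance between green_short_column and case_green_short below 0.06 m and z of green_short_column in the frame of case_green_short below 0.05 m and linear speed of green_short_column above 0.5 m/s)).
It fails at once if The orange column or the spanner is moved more than 30 mm (distance of any of orange_column, spanner_mid from where it was at the start of the episode above 0.03 m).
It also fails if it takes over 106 s, if anything falls off the work surface, if the arm or the gripper's body presses on something with over 40 N, if the wrist force passes 120 N, or if a joint passes its speed limit or range.

### The arm

A 6-joint arm with a two-finger parallel gripper is mounted at the origin on the work surface. World frame = base frame: x ahead of the robot, y to its left, z up, the work surface at z = 0. Lengths are in mm, angles in degrees, forces in N, time in s.
With the tool pointing down it reaches from about 300 to 850 mm from the base axis. Payload 4.2 kg.
Tool frame: the origin (TCP) lies midway between the tips of the shut fingers; the grasp point (between the pads) lies 19 mm behind it (env.grip_depth is the distance from the TCP to the grasp point, in mm); z points along the fingers, y is the line along which they close (so a half turn about z gives the same grasp; the last joint's range is limited). The gripper opens to 91 mm and grips with 3 to 60 N. Pads are 32 mm wide; open, the fingers measure 118 mm over their backs; the gripper's body (76 mm by 178 mm) begins 60 mm behind the grasp point.
Start: joints at [-76.318, 18.312, 89.639, -0, 72.044, -1.146], TCP at [147.157, -555.867, 213.976] pointing down, gripper open.
Joint ranges: [-177.97, 177.97], [-48.28, 115.42], [12.27, 149.76], [-77.06, 257.06], [2.81, 150.46], [-146.56, 146.56]. Speed limits (degrees/s): [147.25, 147.25, 180, 180, 180, 180].

### API

Orientations are given as [roll, pitch, yaw] about the fixed x, y, z axes, in that order (R = Rz(yaw) Ry(pitch) Rx(roll)).
In Python, from workcell import env, eyes gives the robot as it stands.
- The arm moves only by the tool send_rows, never from a script. Its argument "motion" is a list of rows, each a list of 7 numbers: the shift along the world's x, y, z normalised to -1 to 1, where 1 is 0.5 m, then the turn, a rotation vector about the world's x, y, z normalised to -1 to 1, where 1 is 60 degrees, then the opening, from -1 (shut) to 1 (fully open). A call has 1 to 20 rows; each row is the pose to reach, as a shift and turn from the pose commanded when the call began; what a row does not reach only later rows make up. A row lasts 1/8 s, in which the tool goes at most 62.5 mm and 10.7 degrees, less where a joint would pass 70% of its speed; a pose out of reach is approached as far as the arm can. A call with a number of a shift or a turn outside -1 to 1 is refused whole. A call with a gripper value outside its range is refused whole. The fingers move at their own pace and stop on an object; "squeeze" is the grip in N (left out, the last holds). Time passes only in rows, so rows that repeat a pose let the fingers close. It gives the time, the measured TCP pose, the force, the opening and the grip force at its end, in the units of the state.
- env.state(): the state, without advancing time (a new reading comes with each control period).
- eyes.grab_frame(name): name is "scene" or "side" or "wrist"; returns a dict with "pixels" (480x640x3 uint8, red, green, blue), "depth" (480x640 float32, mm along the optical axis (not along the pixel's ray), 0 where there is no reading), "fx", "fy", "cx", "cy" (pixels), "distortion" ([k1, k2, p1, p2, k3] as OpenCV has them; the pictures are not rectified), "R" (3x3) and "t" (3): a world point X has camera coordinates R X + t; the wrist camera has in their place "T_tool_cam" (4x4, takes a point from camera to tool coordinates, whose origin is the TCP and whose axes are the flange's). Camera axes: x right, y down, z forward; pixel columns grow to the right and rows downward; lengths in mm; the calibration is good to about 2 mm. A picture is of the moment at which its call begins: read the wrist's pose just before it.
- env.job_done(): hands the job in; it is judged then, once.
The state is a dict: "time_s": time; "qpos": joint angles; "qvel": joint speeds; "effort": joint torques, N m; "ee_pos": TCP position; "ee_rot": TCP orientation; "force": force on the tool from outside, world axes, zero at the start; "torque": the same for the moment, N m; "gripper_width": finger opening in mm; "gripper_force": force on a finger pad.
Only numpy, scipy, OpenCV 4.12 (cv2) and the standard library are available. Lean on these libraries where they do the work, as an engineer would, in place of code of your own. Each camera call takes 0.05 s, during which the arm holds its last target. There are 200 camera calls.

## Working session

There is one attempt and no reset: what is moved stays moved. The work goes in short steps, Python scripts to look and compute and a tool call to move; the robot and the scene stay as the last step left them, time stands still between calls to the robot, and variables do not carry over. Pictures are saved under pics/ and viewed, at most 14 in all, crops included, and the job is handed in when it is done.

Besides the shell and the picture viewer there is one more tool, called after "Request:" by a JSON object that holds its "op" and its "data". send_rows: Moves the arm, as the interface text tells. Its arguments: {"type":"object","properties":{"motion":{"type":"array"},"squeeze":{"type":"number"}},"required":["motion"]}

```bash
mkdir -p pics
python3 - <<'E'
from workcell import env, eyes
import cv2,pickle
print(env.state())
for n in("scene","side"):
    f=eyes.grab_frame(n); pickle.dump(f,open(n+".pkl","wb"))
    cv2.imwrite(f"pics/{n}0.png",f["pixels"][:,:,::-1]); print(n,f["fx"],f["R"],f["t"],f["distortion"])
E
```

```text
{'time_s': 0.0, 'qpos': array([-7.63179474e+01,  1.83533597e+01,  8.97075948e+01, -1.37733415e-03,
        7.20442826e+01, -1.14633791e+00]), 'qvel': array([-0.12519807, -0.01126538, -0.05920112, -0.05619101,  0.04985902,
       -0.0259703 ]), 'effort': array([ 1.93815773e-03, -4.12455583e+01, -2.31969827e+01,  7.29674217e-02,
        4.59095836e-02, -1.52419493e-04]), 'ee_pos': array([ 147.02364311, -555.35092459,  213.09500908]), 'ee_rot': array([-1.79894758e+02, -7.96170284e-04,  1.48288156e+01]), 'force': array([-0.36928036, -0.48365495,  0.20902032]), 'torque': array([-0.01878607,  0.02431162, -0.04544651]), 'gripper_force': 0.0, 'gripper_width': 90.81989562620122}
scene 523.5864943503299 [[ 0.808873    0.58784916 -0.01256336]
 [ 0.3288715  -0.4700285  -0.81909508]
 [-0.48740949  0.65841216 -0.5735202 ]] [-405.12032546 -118.34919457 1543.76799042] [0.02684224 0.         0.         0.         0.        ]
side 470.2733494344764 [[-0.95530701 -0.2949764   0.01942759]
 [-0.21754396  0.65699471 -0.72182586]
 [ 0.20015777 -0.69379166 -0.69180199]] [492.324585   138.50933197 936.57321407] [-0.09480593  0.          0.          0.          0.        ]
```

View pics/scene0.png

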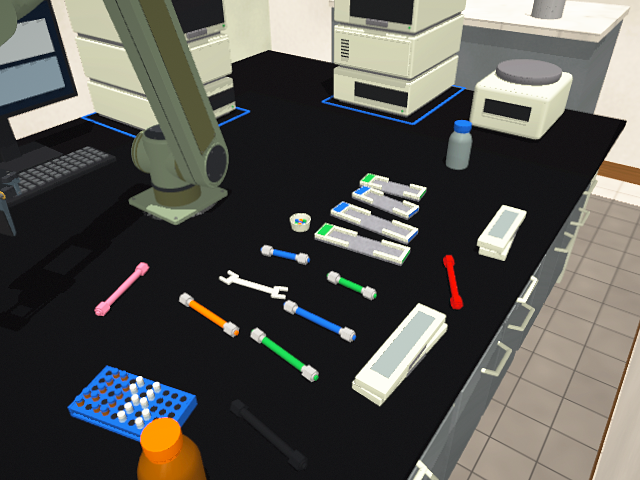

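View pics/side0.png

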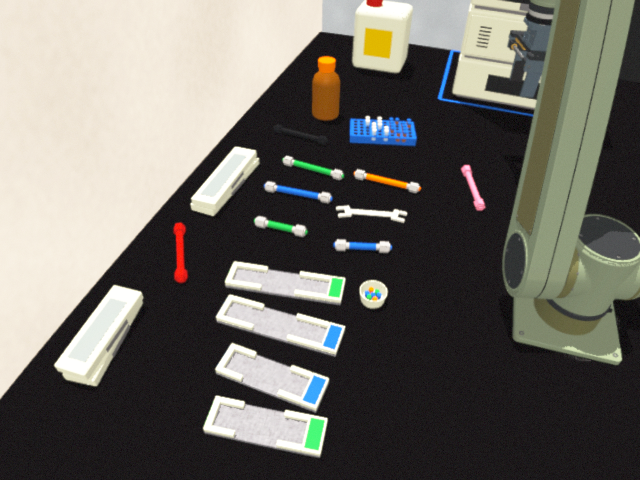

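The scene view shows the four cases at (320–425, 180–245) and the columns: blue short (285,254), green short (352,285), blue long (320,320), green long (285,354) and orange (208,314). The spanner is at (255,285). The side view shows the same layout unobstructed.

```bash
cat > h.py <<'E'
import cv2,numpy as np
def rays(f,px,z,R=None,t=None):
    R=f["R"] if R is None else R; t=f["t"] if t is None else t
    K=np.array([[f["fx"],0,f["cx"]],[0,f["fy"],f["cy"]],[0,0,1]])
    u=cv2.undistortPoints(np.asarray(px,float).reshape(-1,1,2),K,np.array(f["distortion"])).reshape(-1,2)
    d=np.c_[u,np.ones(len(u))]@R; o=-R.T@t
    return (o+d*((z-o[2])/d[:,2])[:,None])[:,:2]
def rect(P):
    (c,(w,h),a)=cv2.minAreaRect(P.astype(np.float32))
    if w<h: w,h,a=h,w,a+90
    a=(a+90)%180-90
    return np.round(c,1),round(w,1),round(h,1),round(a,1)
def blobs(f,z,R=None,t=None,amin=150,amax=9000):
    hsv=cv2.cvtColor(f["pixels"],cv2.COLOR_RGB2HSV)
    m=(hsv[...,2]>70).astype(np.uint8)
    n,L,S,C=cv2.connectedComponentsWithStats(m)
    for i in range(1,n):
        if not amin<S[i,4]<amax: continue
        x,y,w,h=S[i,:4]
        ys,xs=np.nonzero(L==i)
        H=hsv[ys,xs]; sat=H[:,1]>130
        hue=np.median(H[sat,0]) if sat.sum()>10 else -1
        P=rays(f,np.c_[xs,ys],z,R,t)
        hp=rays(f,np.c_[xs,ys][sat],z,R,t).mean(0) if sat.sum()>10 else np.zeros(2)
        yield C[i].round(),S[i,4],hue,rect(P),hp.round()
E
python3 - <<'E'
import pickle,numpy as np
from h import *
for n in("scene","side"):
    f=pickle.load(open(n+".pkl","rb")); print(n)
    for z in (11,16):
        print("z",z)
        for c,a,h,r,hp in blobs(f,z):
            if 250<r[0][0]<900 and -600<r[0][1]<600 and r[1]<260: 
                if (r[2]>45)==(z==16): print(c,a,h,r,hp)
E
```

```text
scene
z 11
[285. 254.] 418 108.0 (array([438.1, -48.1]), 135.4, 42.7, 14.6) [440. -48.]
[453. 283.] 494 1.0 (array([816.1,  95.1]), 194.1, 27.4, -59.4) [820.  90.]
[352. 285.] 475 69.0 (array([635.5, -51.8]), 133.8, 37.5, 0.2) [637. -52.]
[209. 314.] 653 17.0 (array([ 437.4, -307.7]), 191.1, 28.8, -3.9) [ 440. -308.]
[320. 321.] 723 107.0 (array([ 641.1, -187.6]), 186.4, 33.9, 0.7) [ 643. -187.]
[285. 355.] 779 69.0 (array([ 638.8, -302.5]), 187.7, 28.1, -6.9) [ 643. -303.]
z 16
[389. 195.] 1945 106.0 (array([505.6, 341.4]), 216.3, 191.5, 5.8) [462. 353.]
[374. 222.] 1534 106.0 (array([541.5, 196.9]), 250.1, 83.8, -0.9) [490. 205.]
[300. 222.] 344 71.0 (array([384.5,  82.4]), 87.9, 57.2, -55.0) [383.  87.]
[362. 244.] 1807 69.0 (array([569.1,  94.9]), 247.8, 83.0, 7.0) [500.  96.]
[254. 285.] 572 -1 (array([ 456.7, -183.1]), 175.8, 46.5, 11.6) [0. 0.]
side
z 11
[280. 226.] 512 67.0 (array([638.4, -53.3]), 136.0, 40.8, 0.1) [637. -53.]
[180. 253.] 626 1.0 (array([819.6,  92.5]), 195.7, 27.8, -59.1) [816.  98.]
[362. 245.] 567 108.0 (array([439.6, -49. ]), 132.4, 41.2, 14.7) [440. -49.
[... 158 characters left out ...]
638. -297.]
[387. 180.] 579 15.0 (array([ 437.8, -301.9]), 184.0, 48.4, -3.9) [ 438. -301.]
[298. 192.] 595 108.0 (array([ 641.9, -182.9]), 186.2, 45.1, 0.9) [ 640. -182.]
[371. 213.] 634 -1 (array([ 446.6, -159.9]), 174.2, 51.0, 11.3) [0. 0.]
[286. 283.] 3271 68.0 (array([565.8, 110.2]), 245.4, 77.8, 6.9) [462.  93.]
[373. 293.] 696 72.0 (array([384.4,  84. ]), 76.2, 59.4, -72.2) [386.  86.]
[100. 337.] 4548 -1 (array([844.3, 335.2]), 221.1, 101.6, -86.6) [0. 0.]
[281. 325.] 3953 104.0 (array([538.9, 212.3]), 245.6, 73.4, -0.9) [434. 210.]
[273. 377.] 3926 103.0 (array([512.2, 320.5]), 195.7, 70.4, -4.4) [433. 324.]
[266. 426.] 4799 68.0 (array([488. , 408.1]), 194.4, 68.8, 5.9) [409. 398.]
```

Request:
{"op": "send_rows", "data": {"motion": [[0.786, 0.752, 0.372, 0, 0, -0.247, 1], [0.786, 0.752, 0.372, 0, 0, -0.247, 1], [0.786, 0.752, 0.372, 0, 0, -0.247, 1], [0.786, 0.752, 0.372, 0, 0, -0.247, 1], [0.786, 0.752, 0.372, 0, 0, -0.247, 1], [0.786, 0.752, 0.372, 0, 0, -0.247, 1], [0.786, 0.752, 0.372, 0, 0, -0.247, 1], [0.786, 0.752, 0.372, 0, 0, -0.247, 1], [0.786, 0.752, 0.372, 0, 0, -0.247, 1], [0.786, 0.752, 0.372, 0, 0, -0.247, 1], [0.786, 0.752, 0.372, 0, 0, -0.247, 1], [0.786, 0.752, 0.372, 0, 0, -0.247, 1]]}}

```text
time_s: 1.6
ee_pos: [539.0, -180.9, 399.3]
ee_rot: [180.0, 0.1, -0.1]
force: [0.5, 0.0, -0.3]
gripper_width: 91.4
gripper_force: 0.0
```

```bash
cat >> h.py <<'E'
def wrist(name):
    from workcell import env,eyes
    from scipy.spatial.transform import Rotation as Ro
    s=env.state(); f=eyes.grab_frame("wrist")
    T=np.eye(4); T[:3,:3]=Ro.from_euler("xyz",s["ee_rot"],degrees=True).as_matrix(); T[:3,3]=s["ee_pos"]
    W=np.linalg.inv(T@np.array(f["T_tool_cam"])); f["R"],f["t"]=W[:3,:3],W[:3,3]
    cv2.imwrite(f"pics/{name}.png",f["pixels"][:,:,::-1])
    print(s["time_s"],s["ee_pos"].round(1),s["ee_rot"].round(2),s["gripper_width"],"cam",(-W[:3,:3].T@W[:3,3]).round())
    return f
E
python3 - <<'E'
from h import *
f=wrist("w1")
print(f["T_tool_cam"].round(2))
for b in blobs(f,11,amax=40000): print(*b)
E
```

```text
1.6 [ 539.  -180.9  399.3] [ 1.7999e+02  1.1000e-01 -8.0000e-02] 91.41403887008629 cam [ 621. -181.  570.]
[[ 0.0000e+00 -9.6000e-01 -2.9000e-01  8.1360e+01]
 [ 1.0000e+00  0.0000e+00  0.0000e+00 -1.5000e-01]
 [-0.0000e+00 -2.9000e-01  9.6000e-01 -1.7114e+02]
 [ 0.0000e+00  0.0000e+00  0.0000e+00  1.0000e+00]]
[326.  97.] 2223 103.0 (array([ 641.6, -187.4]), 184.2, 28.4, 0.6) [ 644. -188.]
[412.  99.] 2210 70.0 (array([ 639.4, -303.1]), 184.5, 28.9, -7.2) [ 641. -303.]
[633.  59.] 624 15.0 (array([ 690.2, -582. ]), 67.5, 17.1, 13.9) [ 691. -583.]
[225. 105.] 1670 70.0 (array([635.8, -52.3]), 133.4, 28.6, 0.1) [637. -52.]
[115. 153.] 9084 72.0 (array([564.7, 104.1]), 246.8, 71.2, 6.8) [459.  95.]
[ 45. 173.] 9113 100.0 (array([537. , 206.7]), 247.0, 73.7, -0.8) [431. 213.]
[580. 203.] 11349 103.0 (array([ 497.3, -554. ]), 208.0, 119.4, 14.4) [ 501. -550.]
[316. 237.] 1750 -1 (array([ 447.9, -173.2]), 175.8, 43.4, 11.6) [0. 0.]
[406. 245.] 1721 21.0 (array([ 435.2, -308.1]), 186.7, 29.2, -3.8) [ 439. -308.]
[231. 245.] 1227 108.0 (array([438.3, -48. ]), 135.2, 28.4, 14.4) [440. -47.]
[  3. 243.] 301 -1 (array([452.8, 283.8]), 86.4, 11.3, -13.1) [0. 0.]
[145. 282.] 1386 71.0 (array([382.1,  89.7]), 71.4, 61.1, -30.0) [383.  86.]
[ 11. 313.] 424 -1 (array([333.2, 303.8]), 64.3, 28.5, -57.1) [0. 0.]
[629. 313.] 355 -1 (array([ 332.5, -662.4]), 58.1, 26.1, 58.4) [0. 0.]
[ 43. 381.] 4730 -1 (array([201. , 280.2]), 131.2, 128.6, -0.7) [0. 0.]
```

View pics/w1.png

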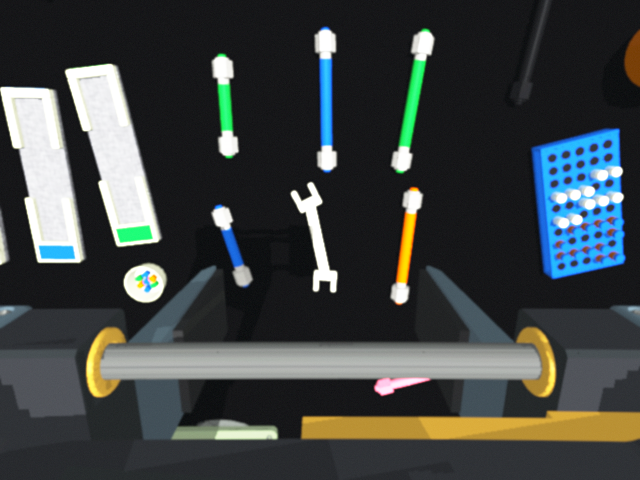

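The wrist picture shows blue long at (326,97), green long at (412,99), green short at (225,105) and blue short at (231,245), agreeing with the other two views. The orange column (406,245) and spanner (316,237) lie clear of them. Next is a look over the cases.

Request:
{"op": "send_rows", "data": {"motion": [[-0.12, 0.92, 0, 0, 0, 0, -0.2], [-0.12, 0.92, 0, 0, 0, 0, -0.2], [-0.12, 0.92, 0, 0, 0, 0, -0.2], [-0.12, 0.92, 0, 0, 0, 0, -0.2], [-0.12, 0.92, 0, 0, 0, 0, -0.2], [-0.12, 0.92, 0, 0, 0, 0, -0.2], [-0.12, 0.92, 0, 0, 0, 0, -0.2], [-0.12, 0.92, 0, 0, 0, 0, -0.2], [-0.12, 0.92, 0, 0, 0, 0, -0.2], [-0.12, 0.92, 0, 0, 0, 0, -0.2], [-0.12, 0.92, 0, 0, 0, 0, -0.2]]}}

```text
time_s: 3.02
ee_pos: [480.5, 278.5, 400.2]
ee_rot: [180.0, -0.0, -0.1]
force: [-0.7, -0.8, 0.2]
gripper_width: 36.5
gripper_force: 0.0
```

Run:
```python
from h import *
f=wrist("w2")
for z in (0,16):
  print(z)
  for b in blobs(f,z,amax=40000):
    if b[1]>2500: print(*b)
# grey floor (darker than white walls)
hsv=cv2.cvtColor(f["pixels"],cv2.COLOR_RGB2HSV)
m=((hsv[...,2]>110)&(hsv[...,2]<205)&(hsv[...,1]<60)).astype(np.uint8)
m=cv2.morphologyEx(cv2.medianBlur(m,5),cv2.MORPH_OPEN,np.ones((5,5)))
n,L,S,C=cv2.connectedComponentsWithStats(m)
for i in range(1,n):
    if S[i,4]>1500:
        ys,xs=np.nonzero(L==i); print(C[i].round(),S[i,4],rect(rays(f,np.c_[xs,ys],6)))
# white rim
m=((hsv[...,2]>215)&(hsv[...,1]<40)).astype(np.uint8)
```

```text
3.025 [480.5 278.5 400.2] [ 1.7998e+02 -2.0000e-02 -1.3000e-01] 36.54395000543206 cam [562. 278. 571.]
0
[448. 109.] 9404 72.0 (array([564.9, 101. ]), 251.7, 68.7, 7.0) [458.  86.]
[372. 130.] 8744 99.0 (array([536.8, 205.6]), 251.1, 66.9, -0.8) [429. 207.]
[ 29. 105.] 3466 -1 (array([576. , 672.1]), 90.0, 81.8, 81.4) [0. 0.]
[293. 153.] 6588 100.0 (array([510. , 317.9]), 200.7, 66.9, -4.3) [428. 324.]
[231. 171.] 6441 68.0 (array([485.2, 407.6]), 200.7, 68.2, 5.9) [403. 400.]
[422. 382.] 37982 21.0 (array([180.1, 146.1]), 850.6, 330.1, 89.9) [ 62. 219.]
[ 92. 377.] 15479 -1 (array([118.1, 636.1]), 360.9, 269.8, 77.5) [0. 0.]
16
[448. 109.] 9404 72.0 (array([564.8, 106. ]), 244.7, 66.8, 7.0) [461.  92.]
[372. 130.] 8744 99.0 (array([537.5, 207.7]), 244.1, 65.1, -0.8) [433. 209.]
[ 29. 105.] 3466 -1 (array([575.6, 661.1]), 87.4, 79.6, 81.4) [0. 0.]
[293. 153.] 6588 100.0 (array([511.5, 316.8]), 195.0, 65.0, -4.3) [431. 323.]
[231. 171.] 6441 68.0 (array([487.4, 403.9]), 195.0, 66.3, 5.9) [407. 397.]
[422. 382.] 37982 21.0 (array([190.7, 149.8]), 826.7, 320.8, 89.9) [ 76. 220.]
[ 92. 377.] 15479 -1 (array([130.5, 626.1]), 350.8, 262.3, 77.5) [0. 0.]
[ 29. 105.] 3254 (array([576.6, 668.8]), 88.5, 78.0, 82.5)
[ 63. 363.] 2822 (array([178.6, 705.2]), 150.6, 62.0, -89.7)
[320. 362.] 5890 (array([177.6, 279.7]), 306.9, 61.1, 89.9)
[564. 362.] 1846 (array([ 176.7, -123.7]), 103.1, 60.6, -89.6)
```

View pics/w2.png

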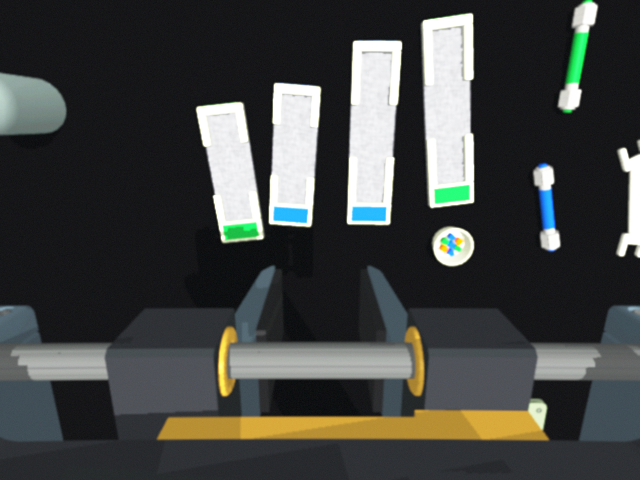

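The picture shows all four cases: green short (231,171), blue short (293,153), blue long (372,130) and green long (448,109), each with its label on the −x end. All positions are now known to about 2 mm, so I'll pick green short first.

Request:
{"op": "send_rows", "data": {"motion": [[0.313, -0.665, -0.56, 0, 0, 0, -0.2], [0.313, -0.665, -0.56, 0, 0, 0, -0.2], [0.313, -0.665, -0.56, 0, 0, 0, -0.2], [0.313, -0.665, -0.56, 0, 0, 0, -0.2], [0.313, -0.665, -0.56, 0, 0, 0, -0.2], [0.313, -0.665, -0.56, 0, 0, 0, -0.2], [0.313, -0.665, -0.56, 0, 0, 0, -0.2], [0.313, -0.665, -0.56, 0, 0, 0, -0.2], [0.313, -0.665, -0.62, 0, 0, 0, -0.2], [0.313, -0.665, -0.7, 0, 0, 0, -0.2], [0.313, -0.665, -0.76, 0, 0, 0, -0.2], [0.313, -0.665, -0.785, 0, 0, 0, -0.2], [0.313, -0.665, -0.794, 0, 0, 0, -0.2], [0.313, -0.665, -0.794, 0, 0, 0, -0.2], [0.313, -0.665, -0.794, 0, 0, 0, -1], [0.313, -0.665, -0.794, 0, 0, 0, -1], [0.313, -0.665, -0.794, 0, 0, 0, -1], [0.313, -0.665, -0.794, 0, 0, 0, -1]], "squeeze": 30}}

```text
time_s: 5.32
ee_pos: [637.0, -52.4, 3.6]
ee_rot: [180.0, -0.1, 0.0]
force: [0.2, 0.6, 4.0]
gripper_width: 13.2
gripper_force: 30.0
```

Request:
{"op": "send_rows", "data": {"motion": [[0, 0, 0.05, 0, 0, 0, -1], [0, 0, 0.16, 0, 0, 0, -1], [-0.06, 0.18, 0.2, 0, 0, 0.03, -1], [-0.299, 0.915, 0.2, 0, 0, 0.098, -1], [-0.299, 0.915, 0.2, 0, 0, 0.098, -1], [-0.299, 0.915, 0.2, 0, 0, 0.098, -1], [-0.299, 0.915, 0.2, 0, 0, 0.098, -1], [-0.299, 0.915, 0.2, 0, 0, 0.098, -1], [-0.299, 0.915, 0.2, 0, 0, 0.098, -1], [-0.299, 0.915, 0.2, 0, 0, 0.098, -1], [-0.299, 0.915, 0.2, 0, 0, 0.098, -1], [-0.299, 0.915, 0.14, 0, 0, 0.098, -1], [-0.299, 0.915, 0.09, 0, 0, 0.098, -1], [-0.299, 0.915, 0.06, 0, 0, 0.098, -1]]}}

```text
time_s: 7.08
ee_pos: [486.7, 403.6, 31.2]
ee_rot: [179.9, 0.1, 5.8]
force: [0.4, -0.1, -1.5]
gripper_width: 13.3
gripper_force: 30.0
```

Run:
```python
from h import *
f=wrist("w3")
```

```text
7.075 [486.7 403.6  31.2] [1.7989e+02 1.4000e-01 5.8400e+00] 13.25066682058277 cam [568. 412. 202.]
```

View pics/w3.png

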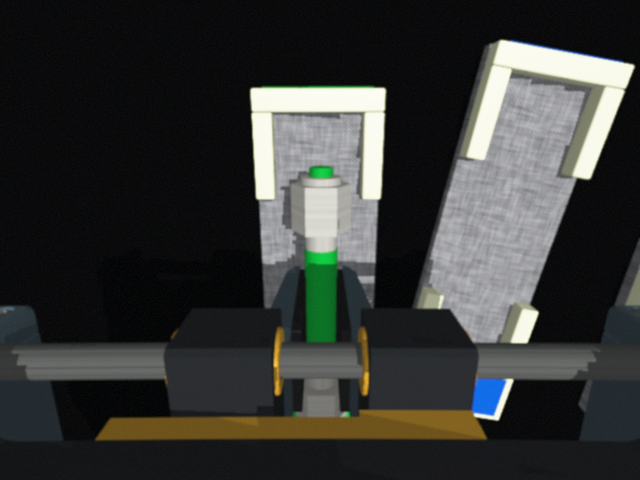

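The wrist view shows the green short column, tip at (321,168), centred over its groove at x≈317. I'll lower it and release.

Request:
{"op": "send_rows", "data": {"motion": [[0, 0, -0.016, 0, 0, 0, -1], [0, 0, -0.03, 0, 0, 0, -1], [0, 0, -0.041, 0, 0, 0, -1], [0, 0, -0.047, 0, 0, 0, -1], [0, 0, -0.047, 0, 0, 0, -1], [0, 0, -0.047, 0, 0, 0, -0.6], [0, 0, -0.047, 0, 0, 0, -0.2], [0, 0, -0.047, 0, 0, 0, -0.2], [0, 0, -0.047, 0, 0, 0, -0.2], [0, 0, 0.02, 0, 0, 0, -0.2], [0, 0, 0.1, 0, 0, 0, -0.2], [0, 0, 0.16, 0, 0, 0, -0.2]]}}

```text
time_s: 8.62
ee_pos: [487.4, 405.4, 114.8]
ee_rot: [-180.0, -0.1, 5.9]
force: [0.2, 0.4, 0.4]
gripper_width: 36.3
gripper_force: 0.0
```

Run:
```python
from h import *
f=wrist("w4")
```

```text
8.625 [487.4 405.4 114.8] [-1.7996e+02 -7.0000e-02  5.8900e+00] 36.3267173470917 cam [568. 414. 286.]
```

View pics/w4.png

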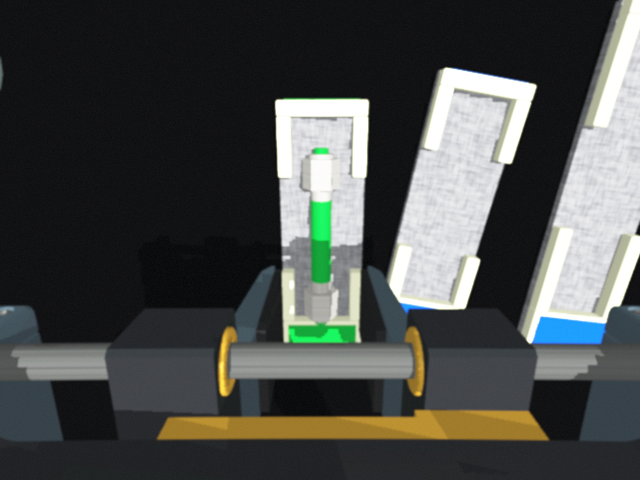

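Run:
```python
from h import *
f=wrist("w5")
p=lambda r,z:rays(f,[[321,r]],z)[0].round(1)
print("plug tips z17",p(149,17),p(324,17)," rim outer +x",p(100,16),"inner",p(114,16), "label near edge",p(326,16),p(342,16),"-x rim",p(318,16),"row324@z11",p(324,11))
im=f["pixels"][240:370,240:400,::-1]
cv2.imwrite("pics/w5c.png",cv2.resize(im,None,fx=4.5,fy=4.5,interpolation=cv2.INTER_CUBIC))
hsv=cv2.cvtColor(f["pixels"],cv2.COLOR_RGB2HSV)
m=((hsv[...,0]>50)&(hsv[...,0]<80)&(hsv[...,1]>120)&(hsv[...,2]>50)).astype(np.uint8)
n,L,S,C=cv2.connectedComponentsWithStats(m)
for i in range(1,n):
    if S[i,4]>15: print(S[i],C[i].round(1))
```

```text
8.675 [489.2 406.8 118.9] [-179.73   -0.42    5.89] 36.35125487665554 cam [569. 415. 291.]
plug tips z17 [552.3 413.8] [420.3 400.1]  rim outer +x [583.5 417. ] inner [574.8 416.1] label near edge [418.  399.9] [404.  398.5] -x rim [424.9 400.6] row324@z11 [417.  399.8]
[287 102  75   1  75] [324. 102.]
[316 152  14   5  67] [322.8 154. ]
[ 313  204   20   80 1511] [322.9 243.1]
[ 292  324   65   19 1073] [323.6 334.2]
```

View pics/w5c.png

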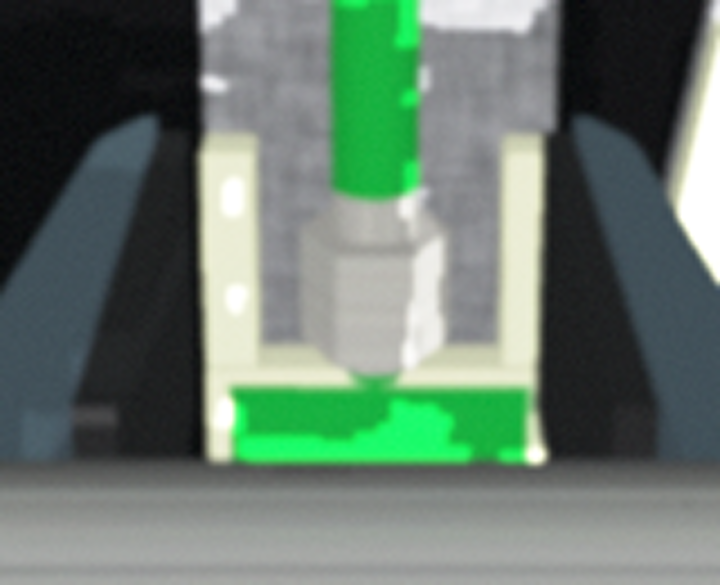

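The green short column lies flat in its groove, about 3 mm off centre along x, which is well inside tolerance. Next is blue short.

Request:
{"op": "send_rows", "data": {"motion": [[-0.096, -0.907, 0, 0, 0, 0.145, -0.2], [-0.096, -0.907, 0, 0, 0, 0.145, -0.2], [-0.096, -0.907, 0, 0, 0, 0.145, -0.2], [-0.096, -0.907, 0, 0, 0, 0.145, -0.2], [-0.096, -0.907, 0, 0, 0, 0.145, -0.2], [-0.096, -0.907, 0, 0, 0, 0.145, -0.2], [-0.096, -0.907, 0, 0, 0, 0.145, -0.2], [-0.096, -0.907, 0, 0, 0, 0.145, -0.2], [-0.096, -0.907, -0.06, 0, 0, 0.145, -0.2], [-0.096, -0.907, -0.12, 0, 0, 0.145, -0.2], [-0.096, -0.907, -0.18, 0, 0, 0.145, -0.2], [-0.096, -0.907, -0.21, 0, 0, 0.145, -0.2], [-0.096, -0.907, -0.22, 0, 0, 0.145, -0.2], [-0.096, -0.907, -0.22, 0, 0, 0.145, -0.2], [-0.096, -0.907, -0.22, 0, 0, 0.145, -1], [-0.096, -0.907, -0.22, 0, 0, 0.145, -1], [-0.096, -0.907, -0.22, 0, 0, 0.145, -1], [-0.096, -0.907, -0.22, 0, 0, 0.145, -1]], "squeeze": 30}}

```text
time_s: 10.98
ee_pos: [439.5, -48.4, 3.4]
ee_rot: [180.0, -0.1, 14.6]
force: [-0.2, 0.1, 4.6]
gripper_width: 12.9
gripper_force: 30.0
```

Request:
{"op": "send_rows", "data": {"motion": [[0, 0, 0.05, 0, 0, 0, -1], [0, 0, 0.16, 0, 0, 0, -1], [0.148, 0.731, 0.2, 0, 0, -0.317, -1], [0.148, 0.731, 0.2, 0, 0, -0.317, -1], [0.148, 0.731, 0.2, 0, 0, -0.317, -1], [0.148, 0.731, 0.2, 0, 0, -0.317, -1], [0.148, 0.731, 0.2, 0, 0, -0.317, -1], [0.148, 0.731, 0.2, 0, 0, -0.317, -1], [0.148, 0.731, 0.2, 0, 0, -0.317, -1], [0.148, 0.731, 0.2, 0, 0, -0.317, -1], [0.148, 0.731, 0.14, 0, 0, -0.317, -1], [0.148, 0.731, 0.09, 0, 0, -0.317, -1], [0.148, 0.731, 0.055, 0, 0, -0.317, -1], [0.148, 0.731, 0.035, 0, 0, -0.317, -1], [0.148, 0.731, 0.02, 0, 0, -0.317, -1], [0.148, 0.731, 0.013, 0, 0, -0.317, -1], [0.148, 0.731, 0.013, 0, 0, -0.317, -1]]}}

```text
time_s: 13.1
ee_pos: [513.5, 317.4, 9.9]
ee_rot: [-180.0, -0.0, -4.4]
force: [-0.9, -0.1, -1.9]
gripper_width: 13.0
gripper_force: 30.0
```

Request:
{"op": "send_rows", "data": {"motion": [[0, 0, 0, 0, 0, 0, -0.6], [0, 0, 0, 0, 0, 0, -0.2], [0, 0, 0, 0, 0, 0, -0.2], [0, 0, 0, 0, 0, 0, -0.2], [0, 0, 0.06, 0, 0, 0, -0.2], [0, 0, 0.15, 0, 0, 0, -0.2], [0, 0, 0.23, 0, 0, 0, -0.2], [0, 0, 0.23, 0, 0, 0, -0.2]]}}

```text
time_s: 14.1
ee_pos: [515.2, 318.3, 128.3]
ee_rot: [-179.7, -0.4, -4.4]
force: [0.4, -0.1, 0.9]
gripper_width: 36.6
gripper_force: 0.0
```

Run:
```python
from h import *
f=wrist("w6")
```

```text
14.1 [515.2 318.3 128.3] [-179.74   -0.38   -4.43] 36.56535616084466 cam [595. 311. 300.]
```

View pics/w6.png

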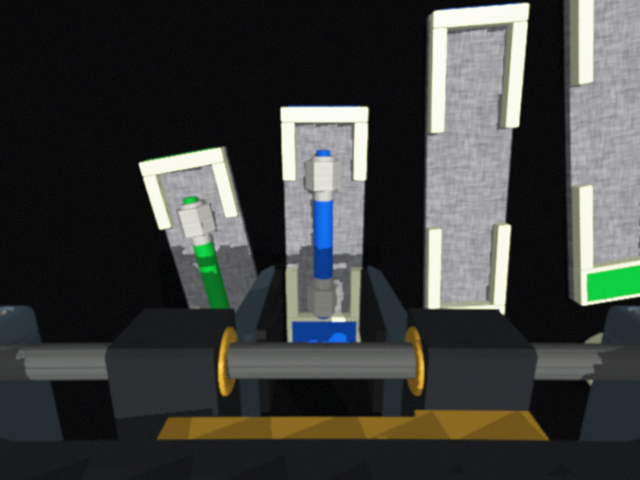

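Blue short, tip at (323,153), is seated in its groove, and green short is still fine. Next is blue long.

Request:
{"op": "send_rows", "data": {"motion": [[0.257, -0.8, 0, 0, 0, 0.087, -0.2], [0.257, -0.8, 0, 0, 0, 0.087, -0.2], [0.257, -0.8, 0, 0, 0, 0.087, -0.2], [0.257, -0.8, 0, 0, 0, 0.087, -0.2], [0.257, -0.8, 0, 0, 0, 0.087, -0.2], [0.257, -0.8, 0, 0, 0, 0.087, -0.2], [0.257, -0.8, 0, 0, 0, 0.087, -0.2]]}}

```text
time_s: 15.02
ee_pos: [641.1, -85.5, 122.3]
ee_rot: [-180.0, 0.2, 0.7]
force: [0.4, 0.8, 0.8]
gripper_width: 36.6
gripper_force: 0.0
```

Request:
{"op": "send_rows", "data": {"motion": [[0, -0.209, 0, 0, 0, 0, -0.2], [0, -0.209, 0, 0, 0, 0, -0.2], [0, -0.209, -0.06, 0, 0, 0, -0.2], [0, -0.209, -0.13, 0, 0, 0, -0.2], [0, -0.209, -0.19, 0, 0, 0, -0.2], [0, -0.209, -0.23, 0, 0, 0, -0.2], [0, -0.209, -0.243, 0, 0, 0, -0.2], [0, -0.209, -0.243, 0, 0, 0, -0.2], [0, -0.209, -0.243, 0, 0, 0, -1], [0, -0.209, -0.243, 0, 0, 0, -1], [0, -0.209, -0.243, 0, 0, 0, -1], [0, -0.209, -0.243, 0, 0, 0, -1]], "squeeze": 35}}

```text
time_s: 16.52
ee_pos: [641.9, -187.5, 3.3]
ee_rot: [180.0, -0.0, 0.8]
force: [-0.4, -1.1, 1.3]
gripper_width: 13.5
gripper_force: 35.0
```

Request:
{"op": "send_rows", "data": {"motion": [[0, 0, 0.05, 0, 0, 0, -1], [0, 0, 0.16, 0, 0, 0, -1], [-0.205, 0.789, 0.2, 0, 0, -0.027, -1], [-0.205, 0.789, 0.2, 0, 0, -0.027, -1], [-0.205, 0.789, 0.2, 0, 0, -0.027, -1], [-0.205, 0.789, 0.2, 0, 0, -0.027, -1], [-0.205, 0.789, 0.2, 0, 0, -0.027, -1], [-0.205, 0.789, 0.2, 0, 0, -0.027, -1], [-0.205, 0.789, 0.2, 0, 0, -0.027, -1], [-0.205, 0.789, 0.2, 0, 0, -0.027, -1], [-0.205, 0.789, 0.2, 0, 0, -0.027, -1], [-0.205, 0.789, 0.14, 0, 0, -0.027, -1], [-0.205, 0.789, 0.09, 0, 0, -0.027, -1], [-0.205, 0.789, 0.055, 0, 0, -0.027, -1], [-0.205, 0.789, 0.035, 0, 0, -0.027, -1], [-0.205, 0.789, 0.02, 0, 0, -0.027, -1], [-0.205, 0.789, 0.013, 0, 0, -0.027, -1], [-0.205, 0.789, 0.013, 0, 0, -0.027, -1]]}}

```text
time_s: 18.77
ee_pos: [539.5, 207.1, 9.8]
ee_rot: [-180.0, -0.0, -0.8]
force: [0.2, 0.0, -2.8]
gripper_width: 13.2
gripper_force: 35.0
```

Request:
{"op": "send_rows", "data": {"motion": [[0, 0, 0, 0, 0, 0, -0.6], [0, 0, 0, 0, 0, 0, -0.2], [0, 0, 0, 0, 0, 0, -0.2], [0, 0, 0, 0, 0, 0, -0.2], [0, 0, 0.06, 0, 0, 0, -0.2], [0, 0, 0.15, 0, 0, 0, -0.2], [0, 0, 0.23, 0, 0, 0, -0.2], [0, 0, 0.23, 0, 0, 0, -0.2]]}}

```text
time_s: 19.77
ee_pos: [541.4, 208.0, 128.1]
ee_rot: [-179.8, -0.4, -0.8]
force: [0.1, -0.3, 0.3]
gripper_width: 36.5
gripper_force: 0.0
```

Run:
```python
from h import *
f=wrist("w7")
```

```text
19.775 [541.4 208.  128.1] [-179.84   -0.42   -0.83] 36.46708490376478 cam [621. 206. 300.]
```

View pics/w7.png

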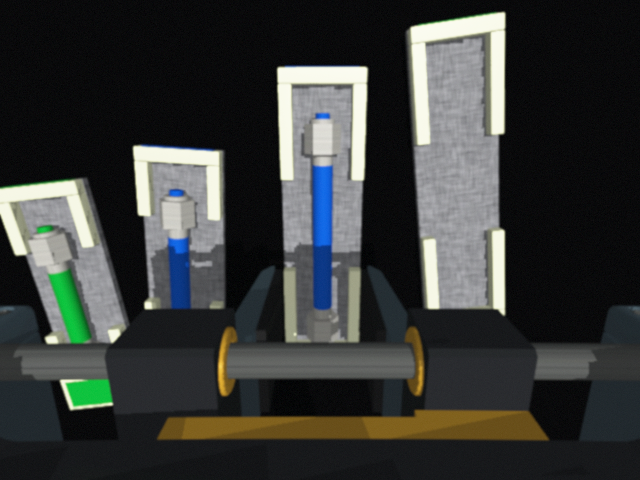

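Blue long, tip at (322,116), is seated in its groove with the two shorts undisturbed beside it. Last is green long.

Request:
{"op": "send_rows", "data": {"motion": [[0.2, -0.8, 0, 0, 0, -0.103, -0.2], [0.2, -0.8, 0, 0, 0, -0.103, -0.2], [0.2, -0.8, 0, 0, 0, -0.103, -0.2], [0.2, -0.8, 0, 0, 0, -0.103, -0.2], [0.2, -0.8, 0, 0, 0, -0.103, -0.2], [0.2, -0.8, 0, 0, 0, -0.103, -0.2], [0.2, -0.8, 0, 0, 0, -0.103, -0.2]]}}

```text
time_s: 20.7
ee_pos: [638.4, -195.7, 122.2]
ee_rot: [-180.0, 0.2, -7.1]
force: [0.9, 2.0, -1.0]
gripper_width: 36.4
gripper_force: 0.0
```

Request:
{"op": "send_rows", "data": {"motion": [[0, -0.22, 0, 0, 0, 0, -0.2], [0, -0.22, 0, 0, 0, 0, -0.2], [0, -0.22, -0.06, 0, 0, 0, -0.2], [0, -0.22, -0.13, 0, 0, 0, -0.2], [0, -0.22, -0.19, 0, 0, 0, -0.2], [0, -0.22, -0.23, 0, 0, 0, -0.2], [0, -0.22, -0.243, 0, 0, 0, -0.2], [0, -0.22, -0.243, 0, 0, 0, -0.2], [0, -0.22, -0.243, 0, 0, 0, -1], [0, -0.22, -0.243, 0, 0, 0, -1], [0, -0.22, -0.243, 0, 0, 0, -1], [0, -0.22, -0.243, 0, 0, 0, -1]], "squeeze": 35}}

```text
time_s: 22.2
ee_pos: [639.6, -303.0, 4.0]
ee_rot: [180.0, -0.1, -7.0]
force: [0.3, 0.1, 3.8]
gripper_width: 13.1
gripper_force: 35.0
```

Request:
{"op": "send_rows", "data": {"motion": [[0, 0, 0.05, 0, 0, 0, -1], [0, 0, 0.16, 0, 0, 0, -1], [-0.146, 0.813, 0.2, 0, 0, 0.232, -1], [-0.146, 0.813, 0.2, 0, 0, 0.232, -1], [-0.146, 0.813, 0.2, 0, 0, 0.232, -1], [-0.146, 0.813, 0.2, 0, 0, 0.232, -1], [-0.146, 0.813, 0.2, 0, 0, 0.232, -1], [-0.146, 0.813, 0.2, 0, 0, 0.232, -1], [-0.146, 0.813, 0.2, 0, 0, 0.232, -1], [-0.146, 0.813, 0.2, 0, 0, 0.232, -1], [-0.146, 0.813, 0.2, 0, 0, 0.232, -1], [-0.146, 0.813, 0.14, 0, 0, 0.232, -1], [-0.146, 0.813, 0.09, 0, 0, 0.232, -1], [-0.146, 0.813, 0.055, 0, 0, 0.232, -1], [-0.146, 0.813, 0.035, 0, 0, 0.232, -1], [-0.146, 0.813, 0.02, 0, 0, 0.232, -1], [-0.146, 0.813, 0.013, 0, 0, 0.232, -1], [-0.146, 0.813, 0.013, 0, 0, 0.232, -1]]}}

```text
time_s: 24.45
ee_pos: [566.7, 103.5, 10.1]
ee_rot: [180.0, -0.1, 6.9]
force: [1.0, 0.4, -2.6]
gripper_width: 13.1
gripper_force: 35.0
```

Request:
{"op": "send_rows", "data": {"motion": [[0, 0, 0, 0, 0, 0, -0.6], [0, 0, 0, 0, 0, 0, -0.2], [0, 0, 0, 0, 0, 0, -0.2], [0, 0, 0, 0, 0, 0, -0.2], [0, 0, 0.06, 0, 0, 0, -0.2], [0, 0, 0.15, 0, 0, 0, -0.2], [0, 0, 0.25, 0, 0, 0, -0.2], [-0.1, 0.2, 0.5, 0, 0, -0.1, -0.2], [-0.16, 0.3, 0.7, 0, 0, -0.116, -0.2], [-0.16, 0.3, 0.7, 0, 0, -0.116, -0.2], [-0.16, 0.3, 0.7, 0, 0, -0.116, -0.2], [-0.16, 0.3, 0.7, 0, 0, -0.116, -0.2], [-0.16, 0.3, 0.7, 0, 0, -0.116, -0.2], [-0.16, 0.3, 0.7, 0, 0, -0.116, -0.2], [-0.16, 0.3, 0.7, 0, 0, -0.116, -0.2]]}}

```text
time_s: 26.32
ee_pos: [486.0, 252.6, 357.5]
ee_rot: [179.9, 0.2, -0.1]
force: [-0.5, -0.2, 0.3]
gripper_width: 36.5
gripper_force: 0.0
```

Run:
```python
from h import *
from workcell import eyes
f=wrist("w8")
def cols(f,z):
    hsv=cv2.cvtColor(f["pixels"],cv2.COLOR_RGB2HSV)
    for n,a,b in(("green",50,85),("blue",95,118)):
        m=((hsv[...,0]>a)&(hsv[...,0]<b)&(hsv[...,1]>120)&(hsv[...,2]>60)).astype(np.uint8)
        N,L,S,C=cv2.connectedComponentsWithStats(m)
        for i in range(1,N):
            if S[i,4]>100 and S[i,4]<5000:
                ys,xs=np.nonzero(L==i); r=rect(rays(f,np.c_[xs,ys],z))
                if r[0][1]>0: print(n,C[i].round(),r)
cols(f,17)
g=eyes.grab_frame("side"); cv2.imwrite("pics/side1.png",g["pixels"][:,:,::-1]); print("side")
cols(g,17)
for b in blobs(g,11):
    if b[0][1]<235 and b[0][0]>330 and b[3][1]<260: print(*b)
```

```text
26.325 [486.  252.6 357.5] [ 1.7989e+02  1.8000e-01 -1.2000e-01] 36.4963892814535 cam [568. 253. 528.]
green [440. 118.] (array([566. , 103.7]), 109.5, 14.1, 6.9)
green [203. 184.] (array([485.9, 405.3]), 58.5, 14.0, 5.9)
green [441. 203.] (array([460.7,  92.7]), 47.6, 20.9, -83.6)
green [215. 242.] (array([407.6, 396.4]), 49.6, 21.5, -84.0)
blue [356. 141.] (array([538.6, 207.6]), 109.4, 14.2, -0.7)
blue [270. 164.] (array([512. , 317.8]), 58.5, 13.2, -4.1)
blue [268. 225.] (array([431.2, 322.8]), 48.8, 21.1, 85.9)
blue [353. 224.] (array([432.5, 209. ]), 47.7, 19.5, 89.8)
blue [441. 256.] (array([385.8,  85.3]), 34.2, 9.6, 4.8)
side
green [284. 279.] (array([568.8, 104.1]), 107.8, 17.1, 7.0)
green [335. 287.] (array([461.9,  93. ]), 48.0, 20.8, -83.3)
green [265. 423.] (array([489.2, 406.2]), 58.2, 14.8, 5.6)
green [314. 434.] (array([408.5, 397.6]), 49.5, 21.9, -84.0)
blue [279. 321.] (array([541.6, 208. ]), 109.1, 16.3, -0.7)
blue [332. 336.] (array([433.8, 210.4]), 48.7, 21.4, 89.4)
blue [270. 373.] (array([515.4, 318.4]), 59.4, 15.3, -5.0)
blue [314. 390.] (array([432.1, 323.9]), 49.9, 21.8, 85.8)
[382. 131.] 1799 108.0 (array([ 502.6, -563.6]), 204.1, 172.9, 14.2) [ 500. -550.]
[473. 187.] 453 -1 (array([ 218.4, -360.7]), 201.8, 32.8, -73.2) [0. 0.]
[387. 180.] 583 15.0 (array([ 439.4, -308.8]), 186.8, 48.9, -3.9) [ 439. -308.]
[371. 213.] 641 -1 (array([ 447.5, -165.9]), 175.4, 51.4, 11.3) [0. 0.]
```

View pics/w8.png

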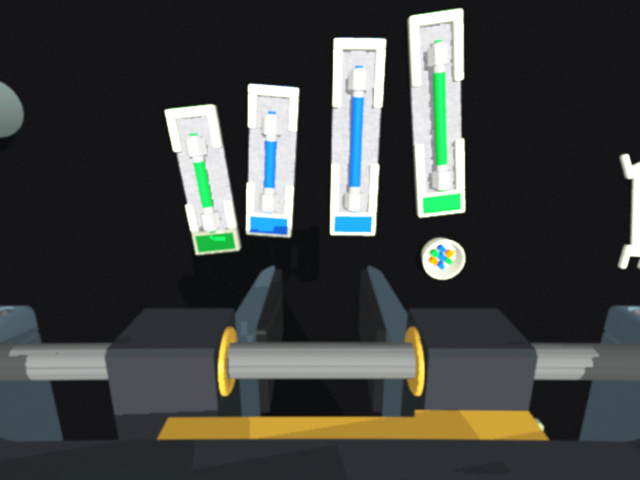

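View pics/side1.png

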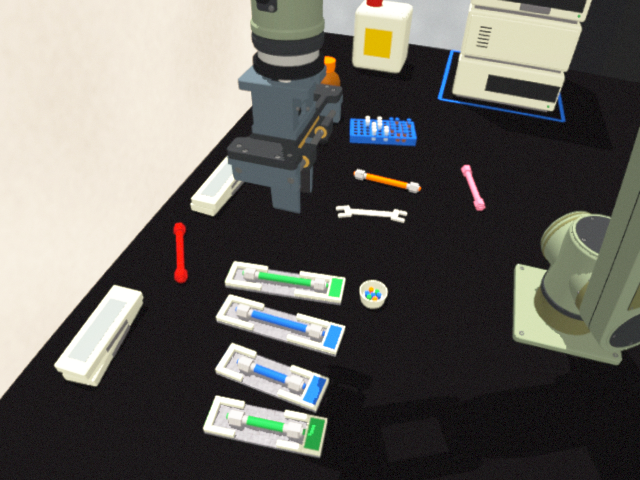

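Both views show all four columns flat in their matching cases, with centres within about 5 mm and angles within 1°. The orange column (387,180) and spanner (371,213) are at the same pixels as at the start, so I'm handing in.

```bash
python3 -c "
from workcell import env
print(env.job_done())"
```

```text
the job is handed in; nothing more can be done
None
```

The job is handed in: all four blue and green columns lie flat and released in their matching cases, within about 5 mm of centre by the cameras, and the orange column and spanner have not moved; no verdict was returned.

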